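# Clamp a brass strip in the bench thickness gauge with its ratchet

### The arm

A 6-joint arm with a two-finger parallel gripper is mounted at the origin on a cart in front of the work surface, level with it; the furniture and walls round the work are solid. World frame = base frame: x ahead of the robot, y to its left, z up, the work surface at z = 0. Lengths are in m, angles in rad, forces in N, time in s.
With the tool pointing down it reaches from about 0.275 to 0.825 m from the base axis. Payload 4.9 kg.
Tool frame: the origin (TCP) lies midway between the tips of the shut fingers; the grasp point (between the pads) lies 19 mm behind it (grip_point_offset is the distance from the TCP to the grasp point, in m); z points along the fingers, x is the direction in which the jaws open and shut, and the axes are right-handed (so a half turn about z gives the same grasp; the last joint's range is limited). The gripper opens to 85 mm and grips with 20 to 120 N. Pads are 22 mm wide; open, the fingers measure 114 mm over their backs; the gripper's body (76 mm by 85 mm) begins 54 mm behind the grasp point. The pads swing forward as they close: fully open they stand 13 mm farther back than shut.
Start: joints at [1.167, 0.326, -0.193, 1.052, 0, 1.437], TCP at [0.147, 0.53, 0.231] pointing down, gripper open.
Joint ranges: [-2.65, 2.65], [-0.97, 1.79], [-1.3, 1.35], [-1.93, 2.1], [-1.47, 1.37], [-3.14, 3.14]. Speed limits (rad/s): [2.57, 2.57, 3.14, 3.14, 3.14, 3.14].

### API

Orientations are given as a rotation vector (axis times angle).
In Python, from cell import * gives the robot as it stands. Calls block until the motion is done:
- movep(position, orientation): joint-space move of the TCP to a pose.
- move_l(position, velocity=0.15, rot=None, until_force=None): straight line of the TCP; rot=None keeps the orientation; velocity is the mean speed in m/s. With until_force (N) it stops when the force on the tool has changed by that much, and returns True; else False.
- set_joints(angles): joint-space move.
- let_go() and grab(newtons=None): open the fingers fully, or close them until they stop; newtons is the grip in N (None keeps the last).
- sleep(seconds).
- ik(position, orientation): joint angles nearest the present ones, or None.
- get_state(): the state.
- grab_frame(name): name is "side" or "top"; returns a dict with "img" (400x640x3 uint8, red, green, blue), "fx", "fy", "cx", "cy" (pixels), "cam_to_world" (4x4, takes a point from camera to world coordinates). Camera axes: x right, y down, z forward; pixel columns grow to the right and rows downward; lengths in m; the calibration is good to about 2 mm. A picture is of the moment at which its call begins. There is no depth.
A pose or a line that the arm cannot do raises MotionError and nothing moves.
- sign_off(): hands the job in, once; it reports no verdict.
Trained networks look in the newest picture that a camera, given by its name, has taken for a name from the list of things; names that differ only in an ending like _2 or _b are one class to them, and where a whole thing is asked for, a point or a joint stands for the part that bears it (a point fixed in the world has none). Each returns a list of dicts, best first, with "score" (0 to 1); they miss things now and then, are a little off and sometimes report something else, mostly with a low value. They report only what shows in the picture. A call takes as long as a camera call.
- spot_in(camera, name): "centre" ([column, row] in pixels, amid what is visible of it).
- silhouettes(camera, name): "mask" (400x640 bool, what is visible of it) and "centre" ([column, row] in pixels, amid what is visible of it).
- tip_of(camera, name): "centre" ([column, row] in pixels: a listed point, or the origin of a listed thing).
The state is a dict: "clock": time; "q": joint angles; "joint_velocities": joint speeds; "tau": joint torques, N m; "position": TCP position; "eef_rot": TCP orientation; "contact_force": force on the tool from outside, world axes, zero at the start; "wrist_torque": the same for the moment, N m; "finger_gap": opening from 0.0 (shut) to 1.0 (fully open).
Only numpy, scipy, OpenCV 4.12 (cv2) and the standard library are available. Lean on these libraries where they do the work, as an engineer would, in place of code of your own. Each camera call takes 0.05 s, during which the arm holds its last target. There are 200 camera calls.

### The job

Slide the brass strip lengthways under the spindle of the bench thickness gauge until its end meets the end stop, gently, and leave it lying straight on the stage. Then turn only the dark ratchet cap on top clockwise, until the spindle is down on the strip and the cap starts to slip against the silver sleeve: let it slip visibly, about a twelfth to a quarter of a turn, and stop. Let go and leave the strip clamped; do not ram the stop, crush the strip or disturb the other things on the bench.

Things in the scene. Friction and masses are not known exactly. Their poses are not given: they have to be found in the camera images.
- gauge: grey C-shaped bench thickness gauge, fixed: base 135 x 74 x 14 mm (x -70 to +65 mm), column at the back (+x). Origin on the bench (z = 0) exactly below the vertical spindle axis; +x runs from the open front, where the strip enters, to the end stop and column. Arm and round head (radius 17 mm) lie 62 to 91 mm above the bench; only the sleeve and ratchet cap are higher
- stage_front (a point): middle of the front edge of the flat steel stage, on its top face, 30 mm above the bench, 69 mm before the spindle axis. The stage is 36 mm wide and runs back from here 81 mm, level, to the end stop; its top is bare apart from the stop
- end_stop: dark upright plate across the back end of the stage, 34 mm wide, 12 mm high; origin at the foot of its front face, 12 mm behind the spindle axis (gauge x = +12 mm). The strip's end must touch this face; pushing on it with more than 20 N is ramming
- spindle: bright steel measuring spindle, 10 mm diameter, on a fast thread: it moves down as the sleeve turns, a few mm to a few tens of mm per turn. Origin at the centre of its flat lower end; it starts at least 4 mm above a strip lying on the stage. Its force on the strip when the ratchet slips is about 20 N and a little over half of that afterwards; above 35 N is crushing
- sleeve: silver sleeve with black tick lines, 32 mm diameter, 22 mm high, bottom 91.5 mm above the bench, on the spindle axis; turns clockwise from above to lower the spindle, stays at this height. Running torque about 0.06 Nm. Turning it directly bypasses the ratchet and crushes the strip
- ratchet: dark ribbed ratchet cap on top of the sleeve, 22 mm diameter cylinder, 116.5 to 146.5 mm above the bench (origin on the axis, 113.5 mm above the bench); stays at this height. Grip it clear of the sleeve below. It carries the sleeve with it until the torque reaches about 0.16 Nm, then slips smoothly on it; can be let go and regripped at any angle
- ratchet_mark (a point): red line on the top of the ratchet cap, point at 11 mm radius; straight above sleeve_mark until the cap has slipped
- sleeve_mark (a point): red line on the sloping top edge of the sleeve, point at 11 mm radius; the horizontal distance to ratchet_mark is 22 mm x sin(half the slip angle)
- strip: plain loose brass strip 120 x 14 x 8 mm, 0.08 kg; origin at the centre of its underside, x along its length; both ends are alike. Clamped position: its centre 48 mm before the spindle axis, so 39 mm of it stands out free in front of the stage and can be held there
- jar: bystander, not to be moved: clear glass jar with a black lid, 48 mm across, 63 mm tall
- doming_block: bystander, not to be moved: brass cube with hollows, 42 mm
- loupe: bystander, not to be moved: black eye loupe, 39 mm across, 30 mm tall
- nylon_mallet_head: bystander, not to be moved: cream nylon cylinder lying down, 31 x 53 mm
- screwdriver_0: bystander, not to be moved: small screwdriver with a yellow handle, 115 mm long, 12 mm thick

How it is judged:
By the outcome, as a careful person would: the job done as asked, in the order asked, and still so for the second after the job is handed in, with the robot touching nothing.
It also fails if it takes over 72 s, if anything falls off the work surface, if the arm or the gripper's body presses on something with over 40 N, if the wrist force passes 120 N, or if a joint passes its speed limit or range.

## Working session

There is one attempt and no reset: what is moved stays moved. The work goes in short steps, each a Python script; the robot and the scene stay as the last script left them, time stands still between calls to the robot, and variables do not carry over. Pictures are saved under pics/ and viewed, about 8 in all and at most 12, crops included, and the job is handed in when it is done.

```bash
ls; mkdir -p pics; cat > h.py <<'E'
from cell import *
import numpy as np, cv2
def snap(cam,name=None):
    f=grab_frame(cam)
    if name: cv2.imwrite('pics/'+name,f['img'][:,:,::-1])
    return f
def onplane(f,px,z):
    d=np.array([(px[0]-f['cx'])/f['fx'],(px[1]-f['cy'])/f['fy'],1.0])
    T=np.array(f['cam_to_world']); d=T[:3,:3]@d; o=T[:3,3]
    return o+d*(z-o[2])/d[2]
def proj(f,p):
    T=np.linalg.inv(np.array(f['cam_to_world'])); c=T[:3,:3]@np.array(p)+T[:3,3]
    return np.array([f['fx']*c[0]/c[2]+f['cx'],f['fy']*c[1]/c[2]+f['cy']])
E
python3 - <<'E'
from h import *
np.set_printoptions(precision=4,suppress=True)
Z=dict(stage_front=.03,end_stop=.03,ratchet_mark=.1465,sleeve_mark=.1135,ratchet=.1135,gauge=0,strip=0,spindle=.045,jar=0,doming_block=0,loupe=0,nylon_mallet_head=0,screwdriver_0=0)
for cam in('top','side'):
    f=snap(cam,cam+'0.png'); print(cam,f['cam_to_world'],f['fx'])
    for n,z in Z.items():
        for r in tip_of(cam,n)[:2]: print(n,np.round(r['score'],2),np.round(r['centre'],1),onplane(f,r['centre'],z))
print(get_state())
E
```

```text
pics
top [[-0.0269 -0.9894  0.1424  0.3843]
 [-0.9995  0.0292  0.0141  0.1053]
 [-0.0181 -0.142  -0.9897  1.4401]
 [ 0.      0.      0.      1.    ]] 519.5883053435998
stage_front 0.71 [282.9 225.8] [0.507  0.2327 0.03  ]
stage_front 0.41 [392.3 173.2] [ 0.6435 -0.0711  0.03  ]
end_stop 0.7 [440.8 229.3] [ 0.4854 -0.1948  0.03  ]
ratchet_mark 0.4 [280.6 190.7] [0.5857 0.2265 0.1465]
sleeve_mark 0.6 [280.5 193.7] [0.583  0.23   0.1135]
ratchet 0.66 [280.1 195.7] [0.5778 0.2311 0.1135]
gauge 0.84 [285.4 204.4] [0.5694 0.2274 0.    ]
strip 0.47 [439.1 231.3] [ 0.4821 -0.1962  0.    ]
spindle 0.32 [284.5 201.8] [0.5708 0.2259 0.045 ]
jar 0.82 [231.2 205.8] [0.5699 0.3795 0.    ]
doming_block 0.5 [226.5 263. ] [0.4112 0.3928 0.    ]
loupe 0.57 [395.3 170.8] [ 0.6556 -0.0836  0.    ]
nylon_mallet_head 0.54 [232.8 173.3] [0.6623 0.3748 0.    ]
nylon_mallet_head 0.5 [281.1 195.1] [0.596  0.2391 0.    ]
screwdriver_0 0.52 [363.4 245.8] [0.448  0.0141 0.    ]
side [[ 0.9029 -0.1837  0.3887  0.2021]
 [-0.4299 -0.3967  0.8111 -0.6137]
 [ 0.0052 -0.8994 -0.4371  0.534 ]
 [ 0.      0.      0.     
[... 594 characters left out ...]

doming_block 0.56 [269.  214.3] [0.5289 0.3156 0.    ]
nylon_mallet_head 0.64 [269.6 202.5] [0.5547 0.3799 0.    ]
screwdriver_0 0.45 [284.6 285.6] [0.4519 0.0205 0.    ]
screwdriver_0 0.26 [304.  210.1] [0.6232 0.298  0.    ]
{'clock': 1.4, 'q': array([ 1.1668,  0.3262, -0.1926,  1.052 ,  0.    ,  1.4366]), 'joint_velocities': array([-0.0001,  0.0015,  0.0008,  0.0005, -0.0003, -0.0016]), 'tau': array([ -0.0004, -44.3332,  26.2751,   0.0013,  -0.0001,  -0.    ]), 'position': array([0.1466, 0.5301, 0.2313]), 'eef_rot': array([-2.5   , -1.9024,  0.0001]), 'contact_force': array([-0.6665,  0.2376, -0.6587]), 'wrist_torque': array([-0.0263,  0.012 , -0.0148]), 'finger_gap': 0.9992645355116051}
```

View pics/top0.png

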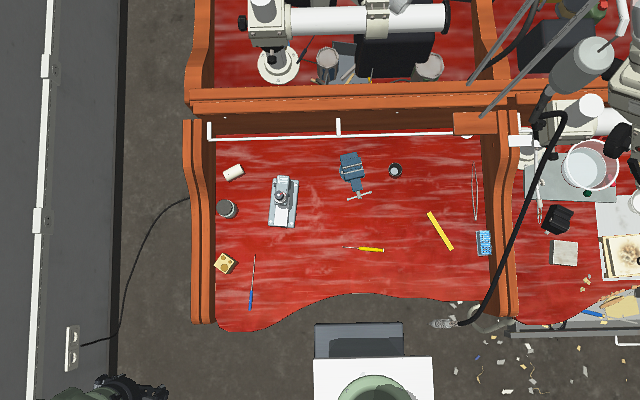

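View pics/side0.png

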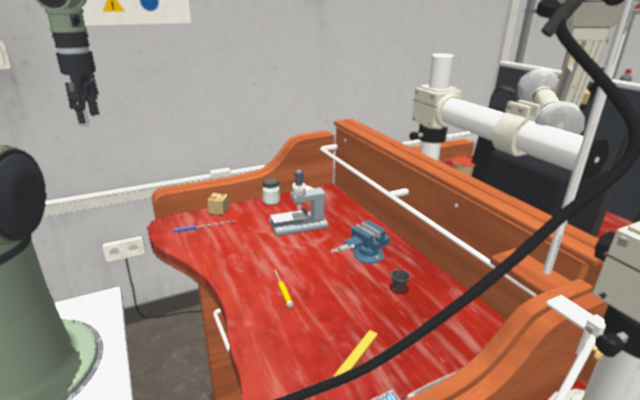

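The top view shows the gauge with its front edge near (283,226) and head near (281,195), and the strip at (440,231). The side view has the strip at (355,355) and the gauge at (300,210). Next I'll zoom in on the gauge and fit the strip.

```bash
python3 - <<'E'
from h import *
np.set_printoptions(precision=4,suppress=True)
out=[]
for cam,(c0,r0) in(('top',(255,165)),('side',(262,160))):
    f=snap(cam); out.append(cv2.resize(f['img'][r0:r0+80,c0:c0+60,::-1],None,fx=6.6,fy=6.6,interpolation=cv2.INTER_CUBIC))
    for n,zs in(('strip',(.008,.004)),('gauge',(.014,)),('ratchet',(.1465,.1315)),('sleeve',(.1025,)),('end_stop',(.036,))):
        for s in silhouettes(cam,n)[:1]:
            ys,xs=np.nonzero(s['mask']); P=np.float32(np.c_[xs,ys])
            print(cam,n,round(s['score'],2),len(xs),np.round(s['centre'],1),[onplane(f,s['centre'],z) for z in zs])
            if n in('strip','gauge'):
                W=np.float32([onplane(f,p,zs[0])[:2] for p in P]); print('  rect m',cv2.minAreaRect(W*1000))
cv2.imwrite('pics/z1.png',np.hstack(out))
E
```

```text
top strip 0.66 138 [439.7 232.7] [array([ 0.4777, -0.1959,  0.008 ]), array([ 0.478 , -0.1968,  0.004 ])]
  rect m ((481.0743408203125, -196.6079864501953), (104.45578002929688, 11.435141563415527), 27.888444900512695)
top gauge 0.86 1341 [283.7 205.2] [array([0.5655, 0.231 , 0.014 ])]
  rect m ((577.815673828125, 231.90997314453125), (74.6894760131836, 145.4099578857422), 82.96405029296875)
top ratchet 0.45 241 [439.5 234. ] [array([ 0.4655, -0.1661,  0.1465]), array([ 0.4664, -0.1693,  0.1315])]
top sleeve 0.42 116 [280.1 196.3] [array([0.5779, 0.2322, 0.1025])]
side strip 0.9 482 [357.  352.5] [array([ 0.4888, -0.1975,  0.008 ]), array([ 0.491 , -0.1943,  0.004 ])]
  rect m ((490.3616943359375, -197.5023651123047), (111.09972381591797, 16.349092483520508), 29.218891143798828)
side gauge 0.97 1802 [302.2 215.5] [array([0.5956, 0.2492, 0.014 ])]
  rect m ((633.7974853515625, 351.67333984375), (392.9566345214844, 139.84359741210938), 64.44635009765625)
side sleeve 0.8 301 [299.5 185.5] [array([0.5866, 0.245 , 0.1025])]
```

View pics/z1.png

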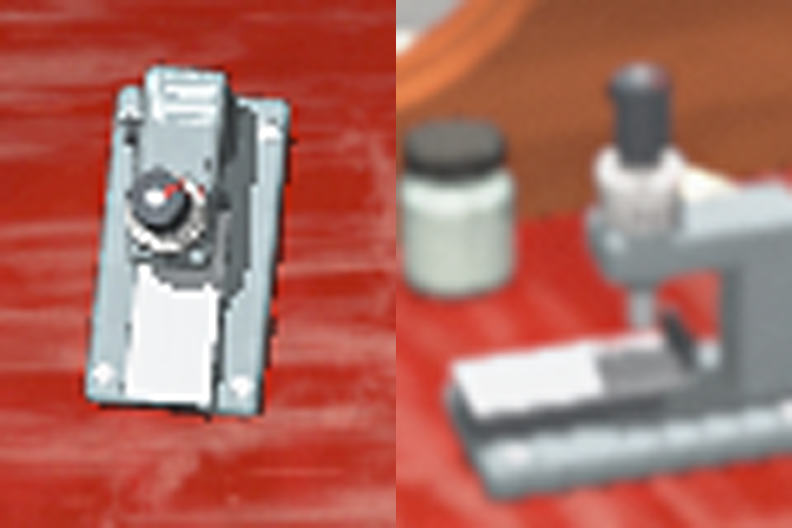

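The zoomed crop shows the gauge turned slightly, by about -7°. The cap top is at about (160,200) in the left crop and (640,72) in the right. I'll fit the pose from hand-picked corners.

```bash
python3 - <<'E'
from h import *
from scipy.optimize import least_squares
np.set_printoptions(precision=4,suppress=True)
ft,fs=snap('top'),snap('side')
T=[((86,402),(-70,37,14)),((263,413),(-70,-37,14)),((291,103),(65,-37,14)),((118,90),(65,37,14)),((160,198),(0,0,146.5)),((124,400),(-69,18,30)),((211,404),(-69,-18,30))]
S=[((450,368),(-69,18,30)),((473,415),(-69,-18,30)),((640,74),(0,0,146.5)),((640,160),(0,0,115)),((492,497),(-70,-37,0))]
obs=[(ft,255+(u+.5)/6.6-.5,165+(v+.5)/6.6-.5,np.array(g)/1e3) for (u,v),g in T]+[(fs,262+(u-396+.5)/6.6-.5,160+(v+.5)/6.6-.5,np.array(g)/1e3) for (u,v),g in S]
def w(p,g): c,s=np.cos(p[2]),np.sin(p[2]); return [p[0]+c*g[0]-s*g[1],p[1]+s*g[0]+c*g[1],g[2]]
for sel in(obs,obs[:7],obs[7:]):
    r=least_squares(lambda p:np.concatenate([proj(f,w(p,g))-[x,y] for f,x,y,g in sel]),[.58,.23,-.1],loss='soft_l1')
    print(r.x[:2],np.degrees(r.x[2]),r.fun.reshape(-1,2).round(1).tolist())
for cam,f in(('top',ft),('side',fs)):
    f=snap(cam); m=silhouettes(cam,'strip')[0]['mask']; ys,xs=np.nonzero(m)
    W=np.array([onplane(f,p,.006)[:2] for p in np.c_[xs,ys]]); c=W.mean(0); v=np.linalg.svd(W-c)[2][0]; t=(W-c)@v
    print(cam,c,c+v*(t.min()+t.max())/2,np.degrees(np.arctan2(v[1],v[0])),np.ptp(t))
E
```

```text
[0.5768 0.2319] -6.419706086364878 [[-0.1, -0.3], [-0.2, 0.3], [0.1, -1.0], [-0.1, -1.1], [-0.3, -0.3], [0.4, -0.3], [0.4, 0.2], [-0.1, 0.0], [0.1, -0.3], [-0.6, 0.8], [-0.5, -0.3], [-0.8, 1.8]]
[0.5758 0.232 ] -6.523400457283814 [[-0.1, -0.0], [-0.2, 0.6], [0.1, -0.6], [-0.1, -0.8], [-0.3, 0.1], [0.4, 0.0], [0.3, 0.5]]
[0.5782 0.2331] -6.2242262687724645 [[0.3, -0.3], [0.5, -0.6], [-0.3, 0.5], [-0.2, -0.5], [-0.3, 1.5]]
top [ 0.4831 -0.1966] [ 0.4836 -0.1963] -150.80285932049742 0.11953314434220189
side [ 0.4928 -0.1946] [ 0.4915 -0.1953] -152.06476170296506 0.11065022179292852
```

```bash
cat >> h.py <<'E'
from scipy.spatial.transform import Rotation as R
G=np.array([.5768,.2319]); GY=np.radians(-6.4)
def down(a):
    x=np.array([np.cos(a),np.sin(a),0]); z=np.array([0,0,-1.]); return R.from_matrix(np.c_[x,np.cross(z,x),z]).as_rotvec()
def g2w(x,y,z): c,s=np.cos(GY),np.sin(GY); return [G[0]+c*x-s*y,G[1]+s*x+c*y,z]
def st(*a):
    s=get_state(); print(*a,'t%.1f'%s['clock'],'p',s['position'].round(4),'F',s['contact_force'].round(2),'T',s['wrist_torque'].round(3),'gap %.3f'%s['finger_gap'],'q6 %.2f'%s['q'][5])
E
python3 - <<'E'
from h import *
y=np.radians(28.5); c=np.array([.485,-.196]); p=c-.040*np.array([np.cos(y),np.sin(y)])
for a in(y+np.pi/2,y-np.pi/2): print(a,ik([*p,.12],down(a)))
for a in(GY+np.pi/2,GY-np.pi/2): print(a,ik(g2w(-88,0,.05) if 0 else g2w(-.088,0,.05),down(a)),ik(g2w(0,0,.12),down(a)))
E
```

```text
2.0682151636132806 [-0.59414846  0.34140417 -0.48494444  0.74444771  0.         -1.0915673 ]
-1.0733774899765125 [-0.59414846  0.34140417 -0.48494444  0.74444771  0.          2.05002536]
1.4590952546672595 [ 0.32352588  0.50737723 -0.43291764  0.63050146  0.          0.43522695] [ 0.26359996  0.5449932  -0.14820759  0.87759553  0.          0.37530103]
-1.6824973989225336 [ 0.32352588  0.50737723 -0.43291764  0.63050146  0.         -2.7063657 ] [ 0.26359996  0.5449932  -0.14820759  0.87759553  0.         -2.76629162]
```

```bash
python3 - <<'E'
from h import *
y=np.radians(28.5); c=np.array([.485,-.196]); p=c-.040*np.array([np.cos(y),np.sin(y)])
movep([*p,.2],down(y+np.pi/2)); move_l([*p,.06],.2); move_l([*p,.0035],.06,until_force=8); st('down')
grab(60); st('grab')
move_l([*p,.06],.1); st('up')
f=snap('side','s1.png'); t=snap('top')
a=proj(f,[*c,.06]);u,v=int(a[0]),int(a[1]); u=min(max(u,80),560);v=min(max(v,100),300)
b=proj(t,[*c,.06]).astype(int)
z=lambda i,u,v:cv2.resize(i['img'][v-60:v+60,u-50:u+50,::-1],None,fx=4,fy=4,interpolation=cv2.INTER_CUBIC)
cv2.imwrite('pics/z2.png',np.hstack([z(t,*b),z(f,u,v)]))
E
```

```text
down t7.1 p [ 0.4501 -0.2152  0.0037] F [-0.25 -0.72  0.16] T [-0.059 -0.004  0.009] gap 0.999 q6 -1.09
grab t7.8 p [ 0.45   -0.2153  0.0038] F [-1.24  0.77  4.5 ] T [-0.015  0.223 -0.014] gap 0.132 q6 -1.09
up t8.5 p [ 0.4495 -0.2149  0.0596] F [-0.18 -0.24 -1.63] T [-0.032  0.052  0.021] gap 0.133 q6 -1.09
```

View pics/z2.png

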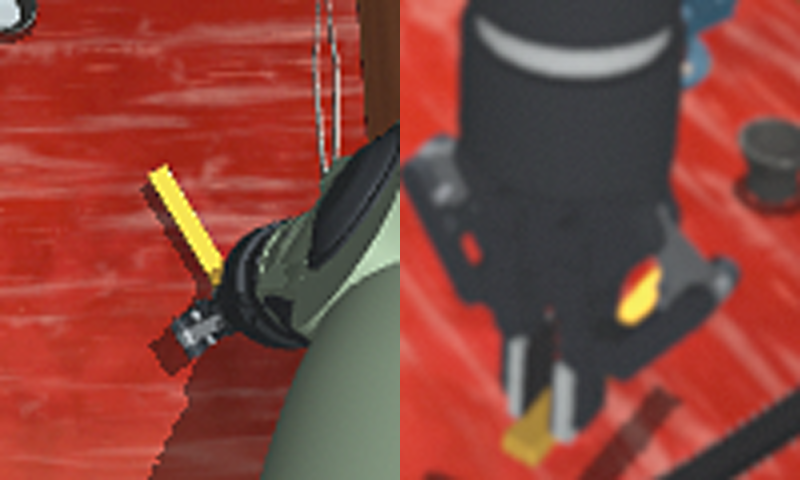

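The strip is held level: it spans (160,175) to (215,275) in the left crop, and its end shows below the pads at (527,440) in the right. I'll carry it to the front of the stage and check the alignment.

```bash
python3 - <<'E'
from h import *
p=get_state()['position']; move_l([p[0],p[1],.15],.2)
o=down(GY+np.pi/2)
movep(g2w(-.190,0,.15),o); move_l(g2w(-.190,0,.037),.15); st('pre')
print(move_l(g2w(-.130,0,.037),.08,until_force=5)); st('in')
t=snap('top');f=snap('side')
z=lambda i,u,v:cv2.resize(i['img'][v-50:v+50,u-40:u+40,::-1],None,fx=5,fy=5,interpolation=cv2.INTER_CUBIC)
cv2.imwrite('pics/z3.png',np.hstack([z(t,283,212),z(f,285,210)]))
E
```

```text
pre t11.8 p [0.3887 0.2531 0.0375] F [0.92 0.67 0.14] T [ 0.014 -0.045 -0.008] gap 0.129 q6 0.53
False
in t12.7 p [0.4469 0.2462 0.0368] F [ 0.28  0.2  -1.33] T [-0.063  0.054 -0.022] gap 0.132 q6 0.47
```

View pics/z3.png

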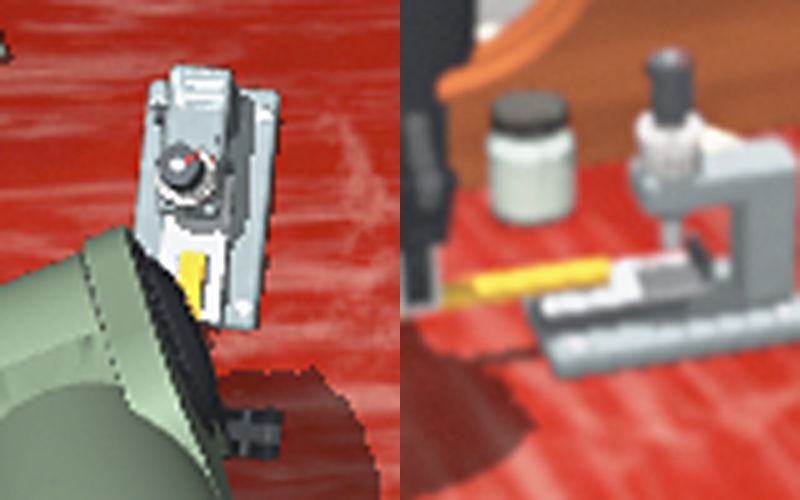

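The strip tip is over the middle of the stage, at (193,252) in the left crop. It may be yawed a few degrees relative to the gauge, so I'll measure that.

```bash
python3 - <<'E'
from h import *
import colorsys
for cam in('top','side'):
    f=snap(cam); h=cv2.cvtColor(f['img'],cv2.COLOR_RGB2HSV)
    m=((h[...,0]>18)&(h[...,0]<34)&(h[...,1]>130)&(h[...,2]>120)).astype(np.uint8)
    n,l,s,c=cv2.connectedComponentsWithStats(m)
    q=proj(f,g2w(-.06,0,.04)); k=min(range(1,n),key=lambda i:np.hypot(*(c[i]-q)) if s[i,4]>15 else 1e9)
    ys,xs=np.nonzero(l==k)
    W=np.array([onplane(f,[x,y],.038)[:2] for x,y in zip(xs,ys)]); r=cv2.minAreaRect(np.float32(W*1000))
    vx,vy,x0,y0=cv2.fitLine(np.float32(W*1000),cv2.DIST_L2,0,.01,.01).ravel()
    d=W-G; c_,s_=np.cos(GY),np.sin(GY); L=np.c_[d@[c_,s_],d@[-s_,c_]]*1000
    print(cam,len(xs),r,'line yaw',np.degrees(np.arctan(vy/vx)),'gauge x',L[:,0].min(),L[:,0].max(),'y mean',L[:,1].mean())
    for lo in range(-90,-20,12):
        w=L[(L[:,0]>lo)&(L[:,0]<lo+12),1]
        if len(w): print(lo,len(w),w.min().round(1),w.max().round(1))
E
```

```text
top 49 ((525.664306640625, 238.61822509765625), (13.16718578338623, 32.72660827636719), 81.94901275634766) line yaw 0.52921724 gauge x -68.11209510656711 -35.36011548327539 y mean -0.20486214142835127
-78 1 -5.1 -5.1
-66 14 -4.9 4.3
-54 19 -5.8 7.5
-42 15 -5.2 6.1
side 148 ((505.67657470703125, 240.9957733154297), (24.190046310424805, 83.92623901367188), 82.13432312011719) line yaw -5.029015 gauge x -113.8751051058512 -29.547585278880092 y mean 1.3690022444869867
-90 23 -7.9 13.4
-78 24 -11.0 12.6
-66 23 -10.0 13.0
-54 22 -9.8 12.5
-42 16 -6.5 11.7
-30 1 7.7 7.7
```

```bash
python3 - <<'E'
from h import *
print(move_l(g2w(-.096,0,.037),.05,until_force=6)); st('near')
print(move_l(g2w(-.096,0,.031),.01,until_force=3)); st('low')
z=get_state()['position'][2]+.0003
print(move_l(g2w(-.078,0,z),.01,until_force=4)); st('stop')
E
```

```text
False
near t13.7 p [0.481  0.2425 0.0368] F [ 0.25 -0.61 -0.92] T [0.03  0.003 0.025] gap 0.131 q6 0.44
True
low t14.2 p [0.4812 0.2427 0.0333] F [-0.28  0.07  4.49] T [-0.027 -0.098 -0.034] gap 0.133 q6 0.44
True
stop t14.7 p [0.4812 0.2427 0.0331] F [-1.72 -0.78  6.58] T [-0.029  0.09   0.017] gap 0.131 q6 0.44
```

```bash
python3 - <<'E'
from h import *
move_l(g2w(-.096,0,.0342),.01); st('raise')
for x in(-.092,-.088,-.084,-.080,-.076):
    r=move_l(g2w(x,0,.0342),.012,until_force=4); st(x,r)
    F=get_state()['contact_force']
    if r and F[0]<-3: break
E
```

```text
raise t14.9 p [0.481  0.2424 0.0338] F [-0.55  0.28  1.23] T [-0.018 -0.107 -0.054] gap 0.131 q6 0.44
-0.092 False t15.4 p [0.4855 0.2421 0.0341] F [ 0.74  0.04 -0.45] T [-0.019 -0.08  -0.022] gap 0.132 q6 0.44
-0.088 False t15.9 p [0.4895 0.2417 0.0342] F [ 1.5  -0.18 -1.44] T [-0.069 -0.027  0.009] gap 0.133 q6 0.43
-0.084 True t16.2 p [0.4909 0.2414 0.0338] F [-0.7   0.56  2.7 ] T [ 0.057 -0.142  0.056] gap 0.134 q6 0.43
-0.08 True t16.5 p [0.4909 0.2414 0.0337] F [-0.8  -0.94  4.54] T [ 0.008  0.06  -0.026] gap 0.134 q6 0.43
-0.076 True t16.8 p [0.4908 0.2414 0.0337] F [-0.3  -0.96  5.05] T [0.012 0.101 0.   ] gap 0.133 q6 0.43
```

```bash
python3 - <<'E'
from h import *
t=snap('top');f=snap('side')
z=lambda i,u,v:cv2.resize(i['img'][v-30:v+30,u-40:u+40,::-1],None,fx=9,fy=9,interpolation=cv2.INTER_CUBIC)
cv2.imwrite('pics/z4.png',z(f,285,210))
s=onplane(f,[0,0],0)
for n in('strip','end_stop'):
    for r in silhouettes('side',n)[:1]:
        ys,xs=np.nonzero(r['mask']); print(n,r['score'],xs.min(),xs.max(),len(xs))
for g in((.012,.007,.038),(.012,-.007,.038),(.012,-.017,.03),(.012,-.017,.042),(-.069,-.018,.03)):
    a=proj(f,g2w(*g)); print(g,a,'crop',((a-[245,180])*9).round())
E
```

```text
strip 0.76 258 302 164
(0.012, 0.007, 0.038) [301.91456709 209.65538012] crop [512. 267.]
(0.012, -0.007, 0.038) [303.6626495  212.15009079] crop [528. 289.]
(0.012, -0.017, 0.03) [304.93393108 216.80036469] crop [539. 331.]
(0.012, -0.017, 0.042) [304.93675975 212.54320244] crop [539. 293.]
(-0.069, -0.018, 0.03) [273.37868404 222.1304494 ] crop [255. 379.]
```

View pics/z4.png

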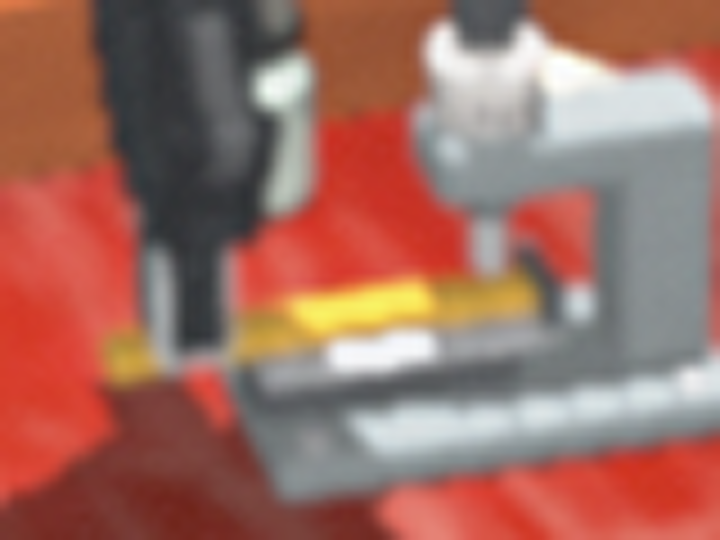

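The strip end looks seated against the dark stop, at about (540,290) in the crop. I'll release it, then confirm with a light push on the free end with the fingers shut.

```bash
python3 - <<'E'
from h import *
p=get_state()['position']; let_go(); st('open')
move_l([p[0],p[1],.08],.15)
q=g2w(-.135,0,.08); move_l(q,.15); grab(20)
move_l(g2w(-.135,0,.027),.12); st('behind')
for x in np.arange(-.130,-.1075,.003):
    F0=get_state()['contact_force']; r=move_l(g2w(x,0,.027),.015,until_force=4); st(round(x,4),r)
    if r: break
E
```

```text
open t17.7 p [0.4907 0.2414 0.0336] F [ 0.79  0.2  -0.07] T [-0.035 -0.038  0.009] gap 1.003 q6 0.43
behind t20.0 p [0.4427 0.247  0.0271] F [ 0.25 -0.92  0.68] T [-0.035  0.018  0.001] gap 0.002 q6 0.47
-0.13 False t20.5 p [0.4479 0.2464 0.0272] F [ 1.07 -0.96 -0.17] T [ 0.016 -0.077  0.043] gap -0.002 q6 0.47
-0.127 False t20.9 p [0.4507 0.246  0.027 ] F [-0.75  0.04  0.17] T [ 0.005 -0.01  -0.06 ] gap -0.000 q6 0.46
-0.124 False t21.2 p [0.4537 0.2457 0.027 ] F [ 0.04 -0.36  0.28] T [ 0.023 -0.022  0.002] gap 0.000 q6 0.46
-0.121 False t21.6 p [0.4567 0.2454 0.027 ] F [0.4  0.38 0.11] T [ 0.016 -0.086 -0.001] gap -0.005 q6 0.46
-0.118 True t21.8 p [0.4576 0.2449 0.0264] F [ 0.02  0.85 -0.82] T [-0.072  0.011 -0.002] gap -0.001 q6 0.46
```

```bash
python3 - <<'E'
from h import *
print(move_l(g2w(-.116,0,.027),.015,until_force=4)); st('again')
move_l(g2w(-.135,0,.03),.1); move_l(g2w(-.135,0,.2),.25); let_go()
o=down(GY-np.pi/2)
movep(g2w(0,0,.2),o); move_l(g2w(0,0,.1195),.1,until_force=8); st('over cap')
grab(20); sleep(.2)
print('meanF',np.mean([(sleep(.03),get_state()['contact_force'])[1] for _ in range(8)],0)); st('gripped')
t=snap('top');f=snap('side')
z=lambda i,u,v:cv2.resize(i['img'][v-40:v+40,u-30:u+30,::-1],None,fx=6,fy=6,interpolation=cv2.INTER_CUBIC)
cv2.imwrite('pics/z5.png',np.hstack([z(t,281,205),z(f,298,200)]))
E
```

```text
True
again t22.0 p [0.4576 0.2446 0.0259] F [-0.11  0.    0.07] T [-0.041  0.035  0.017] gap 0.004 q6 0.45
over cap t27.6 p [0.5773 0.232  0.1202] F [ 1.42 -0.19 -0.39] T [-0.007 -0.002  0.   ] gap 1.000 q6 -2.77
meanF [-1.99752699 -3.47627561  5.39001572]
gripped t28.7 p [0.5769 0.2315 0.1198] F [-2.17 -3.8   5.15] T [-0.797  0.293  0.009] gap 0.244 q6 -2.77
```

View pics/z5.png

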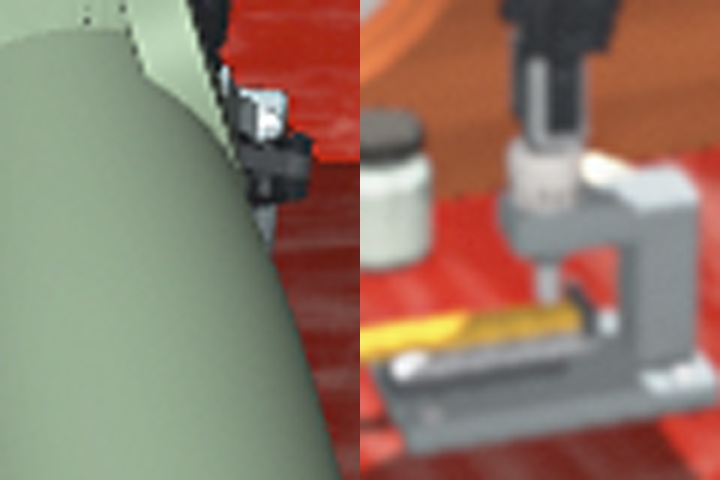

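The fingers hold the cap, but the tips sit close to the sleeve at (550,148). I'll regrip a little higher and then turn clockwise in small steps while watching the torque.

```bash
cat >> h.py <<'E'
def avg(n=6):
    S=[]
    for _ in range(n): s=get_state(); S.append(np.r_[s['contact_force'],s['wrist_torque']]); sleep(.015)
    return np.mean(S,0)
def turn(d,q0):
    q=q0.copy(); q[5]+=d; set_joints(q); return q
E
python3 - <<'E'
from h import *
let_go(); move_l([.5769,.2314,.1228],.03); grab(40); sleep(.1); st('regrip'); print(avg().round(3))
q=np.array(get_state()['q'])
for i in range(8):
    q=turn(.2,q); a=avg(); s=get_state(); print(i,'q6 %.3f t%.1f'%(s['q'][5],s['clock']),a.round(3))
    if a[5]>.12 : break
E
```

```text
regrip t30.4 p [0.5769 0.2314 0.1229] F [-1.18 -0.65  1.01] T [-0.052  0.13  -0.001] gap 0.244 q6 -2.77
[-0.791 -0.593  1.556 -0.11   0.141 -0.021]
0 q6 -2.570 t30.9 [-0.802 -0.949  1.556 -0.197  0.149 -0.033]
1 q6 -2.370 t31.3 [-0.675 -1.662  1.704 -0.351  0.196 -0.03 ]
2 q6 -2.170 t31.7 [-1.383 -2.091  2.045 -0.53   0.295 -0.021]
3 q6 -1.971 t32.1 [-2.409e+00 -3.131e+00  2.727e+00 -6.900e-01  4.100e-01  1.000e-03]
4 q6 -1.770 t32.5 [-2.653 -4.125  3.462 -0.89   0.583 -0.02 ]
5 q6 -1.569 t33.0 [-3.16  -4.434  3.399 -0.949  0.694 -0.05 ]
6 q6 -1.370 t33.4 [-3.123 -4.428  4.375 -0.965  0.731  0.026]
7 q6 -1.170 t33.8 [-3.509 -4.4    3.865 -0.961  0.757  0.033]
```

```bash
python3 - <<'E'
from h import *
f=snap('side','s2.png'); a=cv2.imread('pics/side0.png')
z=lambda i:cv2.resize(i[163:223,277:322],None,fx=8.5,fy=8.5,interpolation=cv2.INTER_CUBIC)
cv2.imwrite('pics/z6.png',np.hstack([z(a),z(f['img'][:,:,::-1])]))
for n in('ratchet_mark','sleeve_mark','spindle'): print(n,[(round(r['score'],2),np.round(r['centre'],1)) for r in tip_of('side',n)[:2]])
E
```

```text
ratchet_mark [(0.6, array([296.1, 169.9]))]
sleeve_mark [(0.5, array([300.3, 186.8]))]
spindle [(0.54, array([297.6, 207.2])), (0.49, array([303.4, 212.6]))]
```

View pics/z6.png

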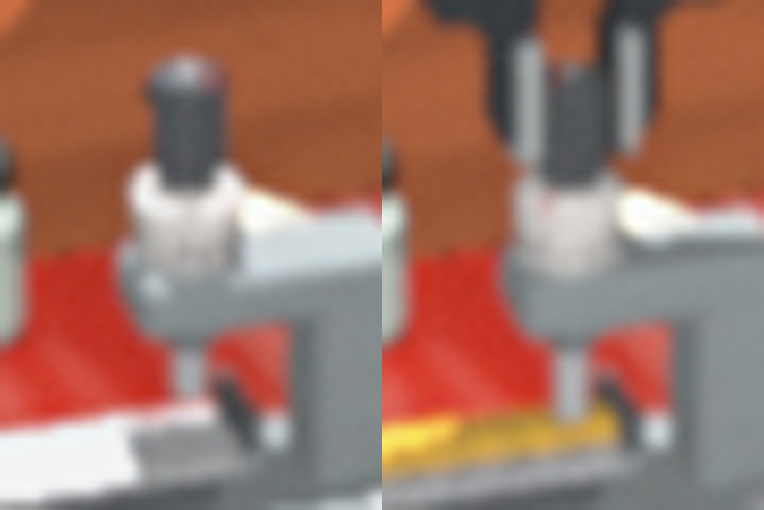

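The sleeve's red mark has moved to (547,205), so the sleeve turned with the cap. The spindle is lower, with its end at (572,420), close to the strip. I'll continue in small steps and watch the joint-6 torque and the sleeve mark.

```bash
python3 - <<'E'
from h import *
q=np.array(get_state()['q'])
def red():
    f=grab_frame('side')['img'][178:196,285:315].astype(int)
    w=np.clip(f[...,0]-(f[...,1]+f[...,2])/2-25,0,None); w[:, :3]=0; 
    h=w[:,5:24]; s=h.sum(); 
    return (round((h.sum(0)@np.arange(19))/max(s,1)+290,1),round((h.sum(1)@np.arange(18))/max(s,1)+178,1),int(s))
print(red())
for i in range(8):
    q=turn(.1,q); S=[]
    for _ in range(6): s=get_state(); S.append(np.r_[s['contact_force'],s['wrist_torque'],s['tau'][5]]); sleep(.02)
    a=np.mean(S,0); print('q6 %.3f t%.1f'%(s['q'][5],s['clock']),a.round(3),red())
E
```

```text
(np.float64(296.8), np.float64(184.9), 2918)
q6 -1.073 t34.4 [-2.764 -3.613  3.83  -0.824  0.592  0.075  0.097] (np.float64(296.6), np.float64(185.0), 2863)
q6 -0.972 t34.8 [-3.017 -3.873  4.017 -0.823  0.661  0.066  0.094] (np.float64(296.6), np.float64(185.1), 2802)
q6 -0.872 t35.2 [-3.57  -4.019  4.183 -0.804  0.688  0.04   0.059] (np.float64(296.8), np.float64(185.1), 2822)
q6 -0.772 t35.6 [-3.799 -3.762  3.839 -0.784  0.712  0.03   0.059] (np.float64(296.7), np.float64(184.9), 2941)
q6 -0.672 t36.0 [-3.578 -3.632  4.194 -0.782  0.754  0.048  0.059] (np.float64(296.7), np.float64(185.1), 2836)
q6 -0.572 t36.4 [-3.358 -3.763  4.471 -0.762  0.75   0.048  0.058] (np.float64(296.7), np.float64(185.0), 2884)
q6 -0.472 t36.8 [-3.526 -3.444  4.035 -0.756  0.785  0.028  0.058] (np.float64(296.5), np.float64(184.7), 3055)
q6 -0.372 t37.2 [-3.813 -3.479  4.441 -0.768  0.781  0.037  0.058] (np.float64(296.3), np.float64(184.7), 3104)
```

```bash
python3 - <<'E'
from h import *
f=snap('side','s3.png'); a=cv2.imread('pics/s2.png')
z=lambda i:cv2.resize(i[163:223,277:322],None,fx=8.5,fy=8.5,interpolation=cv2.INTER_CUBIC)
cv2.imwrite('pics/z7.png',np.hstack([z(a),z(f['img'][:,:,::-1])]))
for n in('ratchet_mark','sleeve_mark'): print(n,[(round(r['score'],2),np.round(r['centre'],1)) for r in tip_of('side',n)[:2]])
for d in(-142,-188): 
  for z in(.1465,.1135):
    t=np.radians(d); print(d,z,proj(f,[G[0]+.011*np.cos(t),G[1]+.011*np.sin(t),z]).round(1))
E
```

```text
ratchet_mark [(0.54, array([304.6, 211.6])), (0.45, array([292.8, 171.6]))]
sleeve_mark [(0.54, array([298.1, 186.1]))]
-142 0.1465 [295.8 173.1]
-142 0.1135 [295.9 185.8]
-188 0.1465 [293.5 172.1]
-188 0.1135 [293.6 184.7]
```

View pics/z7.png

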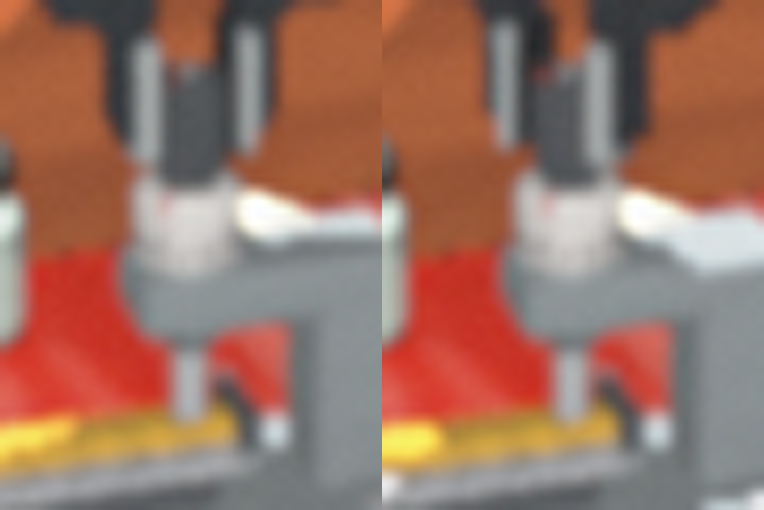

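The sleeve mark stayed at the same place between the two crops, while the cap mark moved from (172,75) to (161,72). So the spindle is down and the cap has slipped. I'll let go, back off and measure the slip.

```bash
python3 - <<'E'
from h import *
let_go(); p=get_state()['position']; move_l([p[0],p[1],.21],.12); 
movep([.35,-.05,.3],down(GY+np.pi/2)); st('away')
f=snap('side'); t=snap('top')
z=lambda i,u,v,w,h,s:cv2.resize(i['img'][v:v+h,u:u+w,::-1],None,fx=s,fy=s,interpolation=cv2.INTER_CUBIC)
cv2.imwrite('pics/z8.png',np.hstack([z(t,265,175,30,45,13),z(f,277,163,30,45,13)]))
print('px pitch13; top',265,175,'side',277,163)
for cam,i in(('top',t),('side',f)):
    for n,h in(('ratchet_mark',.1465),('sleeve_mark',.1135)):
        for r in tip_of(cam,n)[:2]:
            w=onplane(i,r['centre'],h)[:2]-G; print(cam,n,round(r['score'],2),np.round(r['centre'],1),(w*1e3).round(1),np.degrees(np.arctan2(w[1],w[0])).round())
    for d in range(-240,-120,15): print(d,[proj(i,[G[0]+.011*np.cos(np.radians(d)),G[1]+.011*np.sin(np.radians(d)),h]).round(1).tolist() for h in(.1465,.1135)])
E
```

```text
away t40.3 p [ 0.3507 -0.0499  0.2999] F [-0.39  0.28 -0.26] T [-0.036  0.008 -0.033] gap 1.001 q6 -0.24
px pitch13; top 265 175 side 277 163
top ratchet_mark 0.57 [276.9 194.8] [-1.2  4.1] 107.0
top sleeve_mark 0.54 [280.2 199.3] [-8.4 -0.9] -174.0
-240 [[274.8, 196.5], [276.2, 198.3]]
-225 [[275.5, 197.4], [276.8, 199.2]]
-210 [[276.4, 198.1], [277.7, 199.8]]
-195 [[277.5, 198.5], [278.8, 200.2]]
-180 [[278.6, 198.6], [279.9, 200.3]]
-165 [[279.7, 198.4], [281.0, 200.1]]
-150 [[280.8, 197.9], [282.0, 199.7]]
-135 [[281.7, 197.2], [282.9, 199.0]]
side ratchet_mark 0.48 [293.7 172.6] [-11.8  -1.7] -172.0
side sleeve_mark 0.51 [299.1 185.2] [-0.2 -6.8] -92.0
-240 [[294.2, 170.5], [294.4, 183.0]]
-225 [[293.6, 170.9], [293.8, 183.5]]
-210 [[293.4, 171.4], [293.5, 184.0]]
-195 [[293.4, 171.8], [293.5, 184.4]]
-180 [[293.7, 172.3], [293.9, 184.9]]
-165 [[294.3, 172.7], [294.5, 185.3]]
-150 [[295.2, 173.0], [295.3, 185.7]]
-135 [[296.3, 173.2], [296.4, 185.9]]
```

View pics/z8.png

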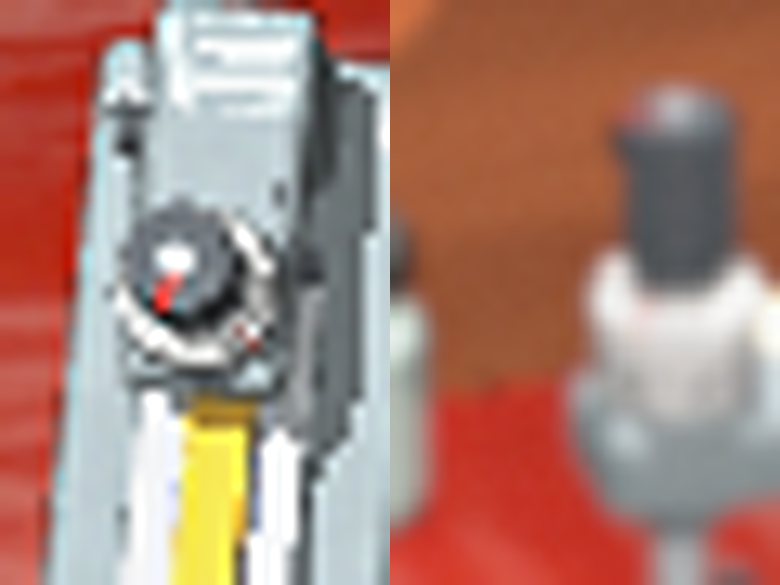

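The cap mark is at about -204° (tip at (160,305)) and the sleeve mark at about -139° ((245,333)). That is roughly 65° of slip, inside the 30–90° window. The strip lies parallel to the gauge, so I'm handing in.

```bash
python3 -c "
from h import *
sign_off(); st('done')"
```

```text
the job is handed in; nothing more can be done
the job is handed in; nothing more can be done
```

The job is handed in: the strip is against the end stop and clamped under the spindle, and the ratchet cap has slipped about 65° on the sleeve. My last clock reading before handing in was 40.3 s.

- **Strip:** I slid it along the stage to the stop, let it go, then pushed twice on its free end with shut fingers. Both pushes stopped at the 4 N trigger in the same place, which fits a seated end. In the last picture it lies parallel to the gauge.
- **Ratchet:** I turned only the cap, clockwise by 2.4 rad. Over the last 0.8 rad the sleeve mark stayed still while the cap mark moved on, with the spindle down on the strip.
- **Slip:** the top picture shows the cap mark about 65° past the sleeve mark, within the 30–90° asked. The side picture suggests 65–77°.

**Checks that were weak or disagreed:**
- The wrist torque never clearly showed the 0.16 Nm slip level. I judged the slip by the marks; joint-6 torque only dropped from about 0.10 to 0.06 Nm.
- The network's mark angles disagreed with each other (top 79°, side 80°, but with different directions), so I used the pictures instead.
- I did not look closely at the end stop again after clamping.
- I did not separately check that the other things on the bench stayed put. The arm kept clear of them.

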